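# Counter-hold the hidden clamp bolt of an analyser drive unit

### The job

Somebody left the big spanner lying across the gap behind the bracket of the opened drive unit. Lay it down gently and flat on the rubber tool mat, parallel to the two spanners there and with its open jaw pointing the same way as theirs, and let go of it; then reach down into the gap, grip the hidden T-head of the clamp bolt between both fingers on its two broad side faces so that it is squared upright, and keep it from turning: finish while still gripping it. Leave the other spanners and the bottle where they are.

Things in the scene. Friction and masses are not known exactly. Their poses are not given: they have to be found in the camera images.
- unit: Opened drive unit, fixed. Origin: centre of the gap, on the table; x across the gap, y along it, z up. Grey motor housing (x -91 to -26 mm) and steel angle bracket (plate x 26 to 30, top flange x 26 to 56 mm), both 150 mm long in y with tops at z 105 mm, leave a gap 52 mm wide, open above and at both ends, floor at z 8 mm. Base plate x -100 to 80, y -90 to 90 mm.
- bolt (a joint): Turn of the clamp bolt about the unit's x axis, rad. 0: T-head upright, broad faces square to the unit's y. Positive: its top leans to the unit's -y. A light sprung arm on its +x end twists it to about 0.3 (start 0.24 to 0.36), and back there when let go; 0.045 N m holds it at 0. Squeezing the head from both sides along the unit's y turns it upright.
- bolt_head (a point): Centre of the T-head, mid-gap, 78 mm above the table, 27 mm below the tops of housing and bracket. Steel bar 12 mm along x, 12 mm along y between its two broad faces, 32 mm tall when upright. An 8 mm shank runs from it along +x through the bracket to a backing nut; nothing stands beside it along y. Its +y and -y halves are bolt_c4 and bolt_c5.
- spanner: Big steel spanner, loose, about 0.13 kg, 8 mm thick, flat. Origin: middle of the shank (balance point), underside; x towards the open jaw, z up. Shank 14 mm wide, x -58 to 58 mm; jaw end to x 91, ring end to x -86 mm, both 32 mm wide. Starts level across the gap, middle over the gap, underside 105 mm above the table, jaw roughly to the unit's +x.
- spanner_jaw (a point): Point in the mouth of the big spanner's open jaw, 85 mm along x from its origin.
- mat: Black rubber tool mat, fixed on the table, 240 mm along its x, 200 mm along y, 4 mm thick. Origin: centre of its underside. The two other spanners lie at about y 50 and y 85 mm, along x, jaws to +x; the -y half is free (a good place is y -45 mm).
- spanner_mid: Middle spanner, loose, of the same shape, 155 mm long, 27 mm wide at the ends, 8 mm thick; lies on the mat. Origin: middle of the shank, underside; x towards its jaw. Leave it.
- spanner_small: Small spanner, loose, of the same shape, 127 mm long, 22 mm wide at the ends, 8 mm thick; lies on the mat. Origin and axes likewise. Leave it.
- bottle: Small amber bottle with a white cap, 48 mm across, 110 mm tall, standing near the work. Origin: centre of its underside. Leave it.
Not all that is in view belongs to the job. Leave any blue, green or yellow look-alike of the spanner alone.

How it is judged (in metres and radians):
On the way, in this order (a step that is already met when the one before it is completed fails the run):
1. the big spanner lies flat on the mat, parallel to the others, jaw the same way, let go (z of spanner in the frame of mat between 0.001 and 0.008 m and x of spanner in the frame of mat between -0.05 and 0.05 m and y of spanner in the frame of mat between -0.1 and 0.1 m and angle between spanner's own z axis and vertical below 0.08 rad and angle between the x axis of spanner and the x axis of mat, either way round below 0.2 rad and x of spanner_jaw in the frame of mat above 0.01 m and contact force between spanner and mat above 0.3 N and linear speed of spanner below 0.03 m/s and contact force between the fingers and spanner below 0.1 N), for 0.2 s.
2. the T-head is gripped on both broad faces and squared upright (value of joint bolt between -0.1 and 0.1 rad and contact force between the fingers and bolt_c4 above 3 N and contact force between the fingers and bolt_c5 above 3 N), for 0.5 s.
At the end, for the whole second after the job is handed in: Big spanner flat and untouched on the mat (middle within 50 mm along and 100 mm across of its centre, within 0.2 rad of parallel, jaw to the mat's +x); the fingers press both broad faces of the T-head with over 3 N each and hold the bolt within 0.1 rad of upright (all of step 1 and all of step 2); the arm keeps its last pose, push and grip.
It fails at once if another spanner or the bottle was shifted by over 30 mm (distance of any of spanner_mid, spanner_small, bottle from where it was at the start of the episode above 0.03 m).
It fails at once if the big spanner was dropped or thrown instead of laid down (linear speed of spanner above 0.8 m/s and contact force between the fingers and spanner below 0.01 N).
It also fails if it takes over 53 s, if anything falls off the work surface, if the arm or the gripper's body presses on something with over 40 N, if the wrist force passes 120 N, or if a joint passes its speed limit or range.

### The arm

A 6-joint arm with a two-finger parallel gripper is mounted at the origin on the work surface. World frame = base frame: x ahead of the robot, y to its left, z up, the work surface at z = 0. Lengths are in mm, angles in rad, forces in N, time in s.
With the tool pointing down it reaches from about 300 to 825 mm from the base axis. Payload 5.4 kg.
Tool frame: the origin (TCP) lies midway between the tips of the shut fingers; the grasp point (between the pads) lies 19 mm behind it (ctrl.tcp_to_grasp is the z of the grasp point in the tool frame, in mm); z points along the fingers, x is the direction in which the jaws open and shut, and the axes are right-handed (so a half turn about z gives the same grasp; the last joint's range is limited). The gripper opens to 92 mm and grips with 3 to 60 N. Pads are 20 mm wide; open, the fingers measure 128 mm over their backs; the gripper's body (75 mm by 189 mm) begins 69 mm behind the grasp point.
Start: joints at [-1.372, 0.158, 1.597, -0, 1.386, -0.21], TCP at [228.543, -527.612, 214.601] pointing down, gripper open.
Joint ranges: [-2.91, 2.91], [-0.94, 2.29], [0.18, 2.7], [-1.29, 4.43], [0.17, 2.64], [-3, 3]. Speed limits (rad/s): [2.57, 2.57, 3.14, 3.14, 3.14, 3.14].

### API

Orientations are given as a unit quaternion [x, y, z, w].
In Python, from bench import ctrl, vision gives the robot as it stands.
- The arm moves only by the shell command python3 -m handwheel 'ROWS' [FORCE]. ROWS is text: rows parted by semicolons, each of 7 numbers parted by spaces: the shift along the tool's x, y, z in m, then the turn, a rotation vector about the tool's x, y, z in units of 8 degrees (1.0 is 8 degrees), then the closure in counts, from 0 (fully open) to 255 (shut). A call has 1 to 5 rows; each row is the pose to reach, as a shift and turn from the pose commanded when the call began, along the tool's axes at that moment; what a row does not reach only later rows make up. A row lasts 1/10 s, in which the tool goes at most 50 mm and 8.59 degrees, less where a joint would pass 70% of its speed; a pose out of reach is approached as far as the arm can. A call with a gripper value outside its range is refused whole. The fingers move at their own pace and stop on an object; FORCE is the grip in N (left out, the last holds). Time passes only in rows, so rows that repeat a pose let the fingers close. It gives the time, the measured TCP pose, the force and the opening at its end, in the units of the state.
- ctrl.get_state(): the state, without advancing time (a new reading comes with each control period).
- vision.camera(name): name is "side" or "top"; returns the picture (384x512x3 uint8, red, green, blue); there is no depth.
- vision.camera_params(name): a dict with "fov_y" (degrees; the focal length in pixels is half the picture's height over the tangent of half this angle, whatever the lens; pixels are square), "cx", "cy" (the principal point, pixels), "rvec" (rotation vector, rad) and "tvec" (3), from world to camera coordinates, as OpenCV has them. Camera axes: x right, y down, z forward; pixel columns grow to the right and rows downward; lengths in mm; the calibration is good to about 2 mm. A picture is of the moment at which its call begins. camera_params takes no time and is no camera call.
- ctrl.close_job(): hands the job in, once; it reports no verdict.
The state is a dict: "time": time; "q": joint angles; "qvel": joint speeds; "joint_efforts": joint torques, N m; "ee_pos": TCP position; "eef_rot": TCP orientation; "ft_force": force on the tool from outside, world axes, zero at the start; "wrist_torque": the same for the moment, N m; "width": finger opening in mm.
Only numpy, scipy, OpenCV 4.12 (cv2) and the standard library are available. Lean on these libraries where they do the work, as an engineer would, in place of code of your own. Each camera call takes 0.05 s, during which the arm holds its last target.

## Working session

There is one attempt and no reset: what is moved stays moved. The work goes in short steps, Python scripts to look and compute and a shell command to move; the robot and the scene stay as the last step left them, time stands still between calls to the robot, and variables do not carry over. Pictures are saved under pics/ and viewed, and the job is handed in when it is done.

```bash
ls; mkdir -p pics
python3 - <<'E'
from bench import ctrl, vision
import cv2
for n in ("side","top"):
    im=vision.camera(n); cv2.imwrite(f"pics/{n}0.png",im[:,:,::-1]); print(n,vision.camera_params(n))
print(ctrl.get_state(), ctrl.tcp_to_grasp)
E
```

```text
pics
side {'fov_y': 54.26006732868938, 'cx': 257.2639708892032, 'cy': 189.63364279853397, 'rvec': array([ 0.67783712, -2.72697157,  0.99179237]), 'tvec': array([496.76228671, 176.27134351, 925.49291817])}
top {'fov_y': 55.83419080762395, 'cx': 248.55020466608627, 'cy': 192.29934673726015, 'rvec': array([ 2.14380807, -2.15997865,  0.09169218]), 'tvec': array([127.60879893, 532.56249979, 974.61896122])}
{'time': 0.1, 'q': array([-1.37212401e+00,  1.58961082e-01,  1.59808243e+00, -3.35349877e-05,
        1.38620906e+00, -2.10116094e-01]), 'qvel': array([-4.76739853e-05, -1.48464435e-04, -3.38780231e-03, -4.43825205e-04,
       -9.90558682e-04,  2.15560422e-04]), 'joint_efforts': array([ 4.30214495e-04, -3.86503243e+01, -3.22959888e+01,  7.03176856e-02,
        3.39435681e-02, -5.73596662e-05]), 'ee_pos': array([ 228.41047496, -527.07721406,  213.74335402]), 'eef_rot': array([ 8.35913443e-01, -5.48860662e-01, -5.95220801e-04, -5.78630777e-04]), 'ft_force': array([-0.46204793,  0.22840276, -0.07886016]), 'wrist_torque': array([ 0.02140368,  0.01528374, -0.04590809]), 'width': 92.06492414027164} -18.700000000000003
```

View pics/top0.png

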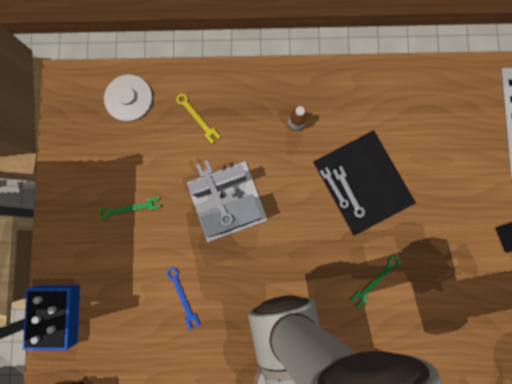

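View pics/side0.png

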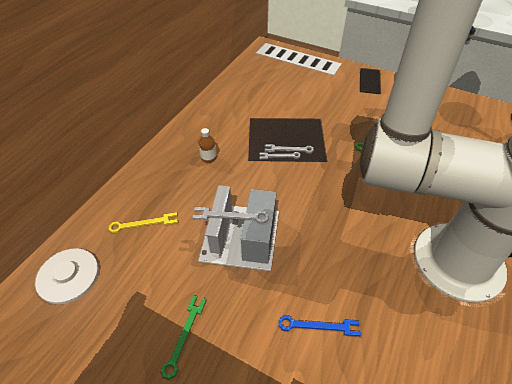

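The top view shows the spanner lying across the unit, with its jaw near (203,165) and its ring near (228,218). The mat is at about (364,182), with the jaws of both spanners towards the top-left. The bottle is at (298,117). I'll enlarge crops for precise measurement.

```bash
cat > h.py <<'E'
import numpy as np, cv2
from bench import ctrl, vision
from scipy.spatial.transform import Rotation as R
def cam(n):
    p=vision.camera_params(n); f=192/np.tan(np.radians(p['fov_y']/2))
    return np.array([[f,0,p['cx']],[0,f,p['cy']],[0,0,1.]]),np.array(p['rvec'],float),np.array(p['tvec'],float)
def proj(n,X):
    K,r,t=cam(n); return cv2.projectPoints(np.atleast_2d(np.array(X,float)),r,t,K,None)[0].reshape(-1,2)
def ray(n,uv):
    K,r,t=cam(n); M=cv2.Rodrigues(r)[0]; c=-M.T@t
    d=np.c_[np.atleast_2d(uv).astype(float),np.ones(len(np.atleast_2d(uv)))]@np.linalg.inv(K).T@M
    return c,d
def plane(n,uv,z):
    c,d=ray(n,uv); return c+d*((z-c[2])/d[:,2])[:,None]
def tri(uvt,uvs):
    Ps=[]
    for n in("top","side"):
        K,r,t=cam(n);Ps.append(K@np.c_[cv2.Rodrigues(r)[0],t])
    X=cv2.triangulatePoints(Ps[0],Ps[1],np.atleast_2d(uvt).astype(float).T,np.atleast_2d(uvs).astype(float).T)
    return (X[:3]/X[3]).T
def crop(im,x0,y0,w,h,s,name):
    o=cv2.resize(im[y0:y0+h,x0:x0+w,::-1],None,fx=s,fy=s,interpolation=cv2.INTER_CUBIC)
    for k in range(x0-x0%10+10,x0+w,10): cv2.putText(o,str(k),((k-x0)*s-10,10),0,.35,(0,0,255),1);cv2.line(o,((k-x0)*s,12),((k-x0)*s,18),(0,0,255),1)
    for k in range(y0-y0%10+10,y0+h,10): cv2.putText(o,str(k),(0,(k-y0)*s+4),0,.35,(0,0,255),1);cv2.line(o,(24,(k-y0)*s),(30,(k-y0)*s),(0,0,255),1)
    cv2.imwrite("pics/"+name,o)
E
python3 - <<'E'
from h import *
t=cv2.imread("pics/top0.png")[:,:,::-1]; s=cv2.imread("pics/side0.png")[:,:,::-1]
crop(t,180,150,96,96,6,"tc.png"); crop(s,185,170,110,110,5,"sc.png")
crop(t,280,100,140,140,4,"tm.png")
hsv=cv2.cvtColor(t.copy(),cv2.COLOR_RGB2HSV)
m=((t.max(2)<45)).astype(np.uint8); m[:, :305]=0;m[:,420:]=0;m[245:]=0;m[:125]=0
m=cv2.morphologyEx(m,cv2.MORPH_CLOSE,np.ones((9,9)))
cs,_=cv2.findContours(m,0,2); c=max(cs,key=cv2.contourArea); r=cv2.minAreaRect(c); print(r)
b=cv2.boxPoints(r); P=plane("top",b,4); print(b,P, np.linalg.norm(np.roll(P,-1,0)-P,axis=1),P.mean(0))
print(plane("top",[[322,173],[330,185]],12))
E
```

```text
((364.0823974609375, 181.82211303710938), (83.14462280273438, 68.3938217163086), 61.32685470581055)
[[314.1321  161.75586]
 [374.1389  128.93967]
 [414.03268 201.88837]
 [354.0259  234.70456]] [[ 622.91039221  -64.17337068    4.        ]
 [ 716.99538651 -238.79450094    4.        ]
 [ 505.26813321 -340.58462501    4.        ]
 [ 414.70488319 -169.73480664    4.        ]] [198.3545444  234.92479466 193.36846353 233.43682388] [ 564.96969878 -203.32182582    4.        ]
[[ 588.76727382  -84.24303283   12.        ]
 [ 554.30051739 -105.70835448   12.        ]]
```

View pics/tc.png

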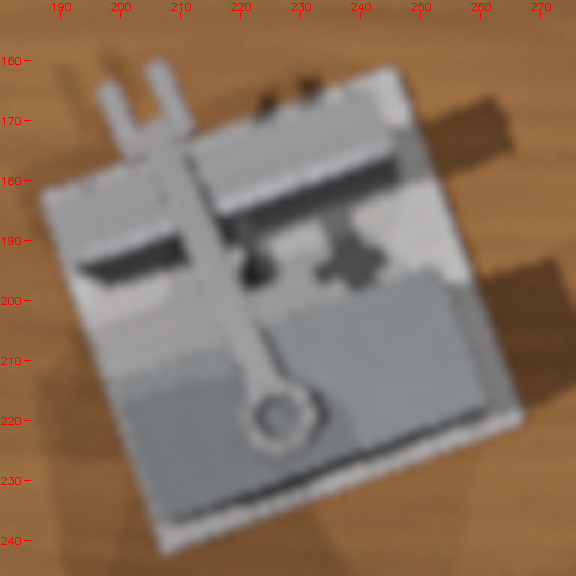

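View pics/sc.png

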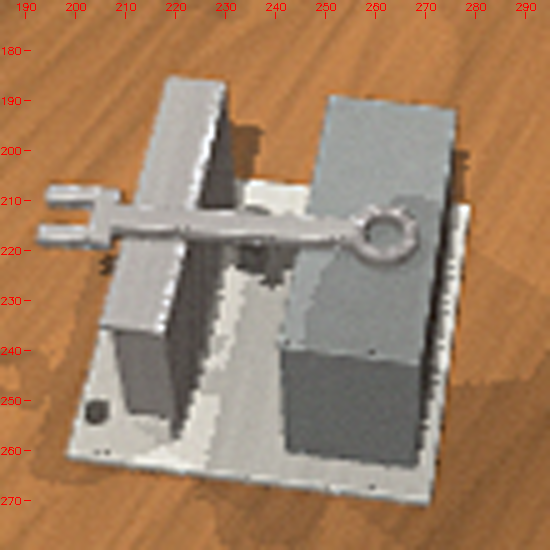

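View pics/tm.png

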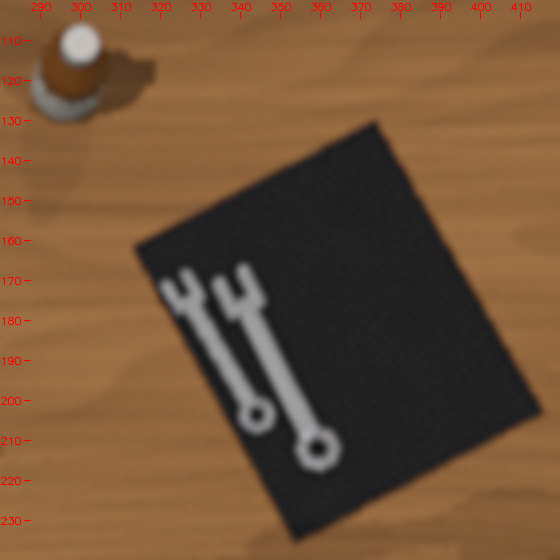

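Run:
```python
from h import *
np.set_printoptions(suppress=True,precision=2)
M=plane("top",[[314,162],[374,130.5],[415,202.5],[354,235]],4); print("mat",M.mean(0),np.linalg.norm(np.roll(M,-1,0)-M,axis=1))
Ms=None
a=lambda v:np.degrees(np.arctan2(v[1],v[0]))
print(a(M[0]-M[3]),a(M[1]-M[2]),a(M[0]-M[1]))
# unit: flange outer long edge at z105
F=plane("top",[[187.5,182.5],[240,164]],105); print("flange",F,a(F[0]-F[1]),np.linalg.norm(F[0]-F[1]))
B=plane("top",[[208,242],[267,220]],8); print("base",B,a(B[0]-B[1]),np.linalg.norm(B[0]-B[1]))
# spanner
S=plane("top",[[202.5,162.5],[227,219],[212,187.5]],113); print("span",S,a(S[0]-S[1]),np.linalg.norm(S[0]-S[1]))
print("tri ring",tri([[227,219]],[[262,214]]),"jaw mid tips",tri([[202.5,162.5]],[[194,214]]))
print("side plane",plane("side",[[194,214],[262,215]],113))
print("small",plane("top",[[343.5,203],[331,268/4+100+2]],12), "mid",plane("top",[[359.5,212],[338,170]],12))
print("bottle",plane("top",[[300,110.5]],110))
```

```text
mat [ 563.   -203.69    4.  ] [196.35 233.77 195.32 233.67]
26.936631780055603 26.684387730740323 117.34258168377828
flange [[552.24 279.76 105.  ]
 [599.37 143.46 105.  ]] 109.07719481299988 144.22020569162726
base [[396.81 238.87   8.  ]
 [457.24  72.76   8.  ]] 109.99283325991566 176.76109681536875
span [[602.84 239.94 113.  ]
 [456.84 176.5  113.  ]
 [537.58 215.01 113.  ]] 23.486452134907186 159.19286379976347
tri ring [[456.7  176.23 116.  ]] jaw mid tips [[605.05 241.78 100.09]]
side plane [[597.95 248.8  113.  ]
 [456.32 176.82 113.  ]]
small [[ 503.11 -141.74   12.  ]
 [ 599.97 -109.93   12.  ]] mid [[ 477.57 -185.21   12.  ]
 [ 596.89 -129.54   12.  ]]
bottle [[738.59 -14.21 110.  ]]
```

```bash
cat >> h.py <<'E'
np.set_printoptions(suppress=True,precision=4)
def go(pos,yaw=None):
    s=ctrl.get_state(); Rr=R.from_quat(s['eef_rot']); d=Rr.inv().apply(np.array(pos)-s['ee_pos'])/1000
    x=Rr.apply([1,0,0]); cy=np.degrees(np.arctan2(x[1],x[0]))
    out=""
    if yaw is not None:
        T=R.from_euler('z',yaw,degrees=True)*R.from_quat([1,0,0,0])
        out=(Rr.inv()*T).as_rotvec(degrees=True)/8
    print("t",round(s['time'],2),"pos",s['ee_pos'].round(1),"tool yaw",round(cy,2),"w",round(s['width'],1),"F",s['ft_force'].round(1),"\n shift m",d,"turn/8deg",out)
E
python3 - <<'E'
from h import *
go([521,204.5,160],-66.3)
print(proj("top",[[522,190,78],[522,190,94]]),proj("side",[[522,190,78]]))
E
```

```text
t 0.1 pos [ 228.4 -527.1  213.7] tool yaw -66.58 w 92.1 F [-0.5  0.2 -0.1] 
 shift m [-0.5549 -0.5593  0.0548] turn/8deg [-0.0023  0.0117 -0.0347]
[[223.0562 194.8862]
 [222.465  194.2493]] [[235.3953 217.0963]]
```

```bash
A='-0.18 -0.18 0 0 0 0 115'; python3 -m handwheel '-0.18 -0.18 0 0 0 0 115; -0.18 -0.18 0 0 0 0 115; -0.18 -0.18 0 0 0 0 115; -0.18 -0.18 0 0 0 0 115; -0.18 -0.18 0 0 0 0 115'
python3 -m handwheel '-0.18 -0.18 0 0 0 0 115; -0.18 -0.18 0 0 0 0 115; -0.18 -0.18 0 0 0 0 115; -0.18 -0.18 0 0 0 0 115; -0.18 -0.18 0 0 0 0 115'
python3 -m handwheel '-0.18 -0.18 0 0 0 0 115; -0.18 -0.18 0 0 0 0 115; -0.18 -0.18 0 0 0 0 115; -0.18 -0.18 0 0 0 0 115; -0.18 -0.18 0 0 0 0 115'
python3 - <<'E'
from h import *
go([521,204.5,160],-66.3)
E
```

```text
time: 0.6
ee_pos: [320.7, -293.1, 214.2]
eef_rot: [0.836, -0.549, -0.0, -0.0]
ft_force: [1.3, 0.5, -0.2]
width: 53.8
time: 1.1
ee_pos: [412.5, -60.6, 214.5]
eef_rot: [0.836, -0.549, 0.0, -0.0]
ft_force: [0.8, -0.2, 0.1]
width: 50.7
time: 1.6
ee_pos: [504.4, 172.1, 214.2]
eef_rot: [0.836, -0.549, -0.0, 0.0]
ft_force: [0.0, -0.4, -0.1]
width: 50.7
t 1.6 pos [504.4 172.1 214.2] tool yaw -66.55 w 50.7 F [ 0.  -0.4 -0.1] 
 shift m [-0.0232 -0.0281  0.0542] turn/8deg [ 0.0033 -0.0004 -0.0312]
```

```bash
python3 -m handwheel '-0.022 -0.028 0.054 0 0 0 115; -0.022 -0.028 0.054 0 0 0 115; -0.022 -0.028 0.054 0 0 0 115; -0.022 -0.028 0.054 0 0 0 115'
python3 - <<'E'
from h import *
go([521,204.5,103],-66.3)
t=vision.camera("top");s=vision.camera("side")
crop(t,170,140,110,110,5,"t1.png");crop(s,175,140,130,120,5,"s1.png")
E
```

```text
time: 2.0
ee_pos: [521.3, 200.2, 161.2]
eef_rot: [0.836, -0.549, 0.0, 0.0]
ft_force: [0.3, -0.4, -0.5]
width: 50.6
t 2.0 pos [521.3 200.2 161.2] tool yaw -66.61 w 50.6 F [ 0.3 -0.4 -0.5] 
 shift m [-0.0041 -0.0014  0.0582] turn/8deg [ 0.0016 -0.003  -0.0392]
```

View pics/s1.png

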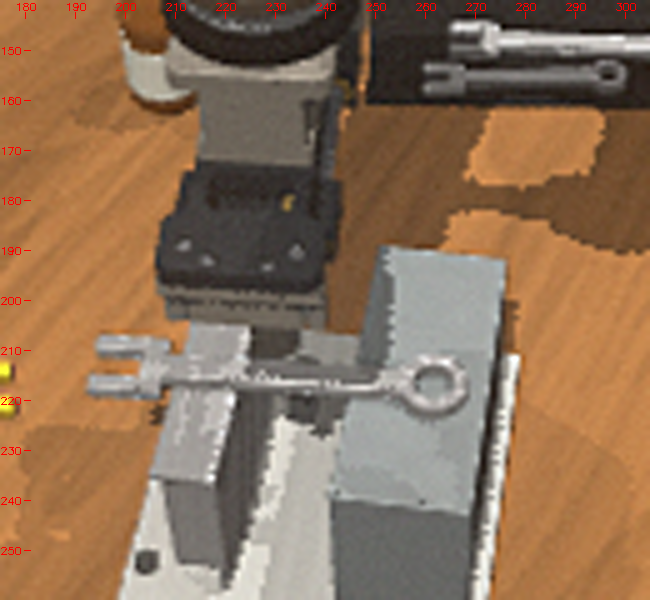

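View pics/t1.png

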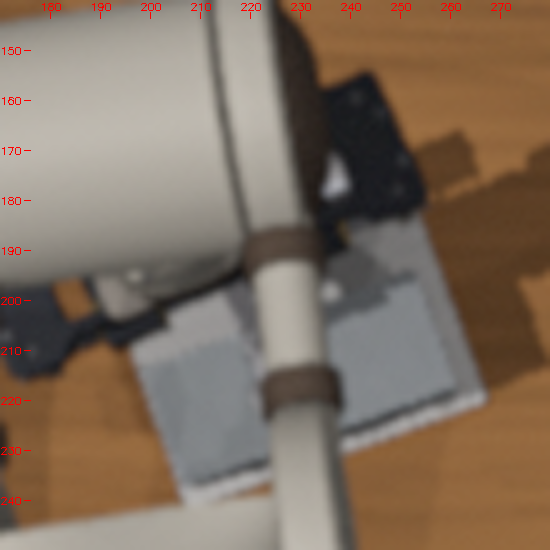

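Run:
```python
from h import *
print(proj("side",[[521.3,200.2,161.2],[511,223,161],[531,223,161],[521,204.5,113]]))
```

```text
[[231.8554 198.8221]
 [230.6674 207.727 ]
 [222.9067 204.3601]
 [232.0446 212.958 ]]
```

The side view shows the fingers centred over the shank at about (232,213). The near finger's tip is at (226,204), as predicted. Descending.

```bash
python3 -m handwheel '-0.004 -0.0015 0.02 0 0 -0.04 115; -0.004 -0.0015 0.04 0 0 -0.04 115; -0.004 -0.0015 0.055 0 0 -0.04 115; -0.004 -0.0015 0.058 0 0 -0.04 115; -0.004 -0.0015 0.058 0 0 -0.04 115' 25
python3 - <<'E'
from h import *
go([521,204.5,103],-66.3)
s=vision.camera("side")
crop(s,175,140,130,120,5,"s2.png")
E
```

```text
time: 2.6
ee_pos: [521.2, 205.0, 102.9]
eef_rot: [0.837, -0.547, 0.0, -0.0]
ft_force: [0.1, 0.2, -0.4]
width: 50.6
t 2.6 pos [521.2 205.  102.9] tool yaw -66.3 w 50.6 F [ 0.1  0.2 -0.4] 
 shift m [ 0.0003  0.0004 -0.0001] turn/8deg [-0.0005 -0.0004  0.0004]
```

View pics/s2.png

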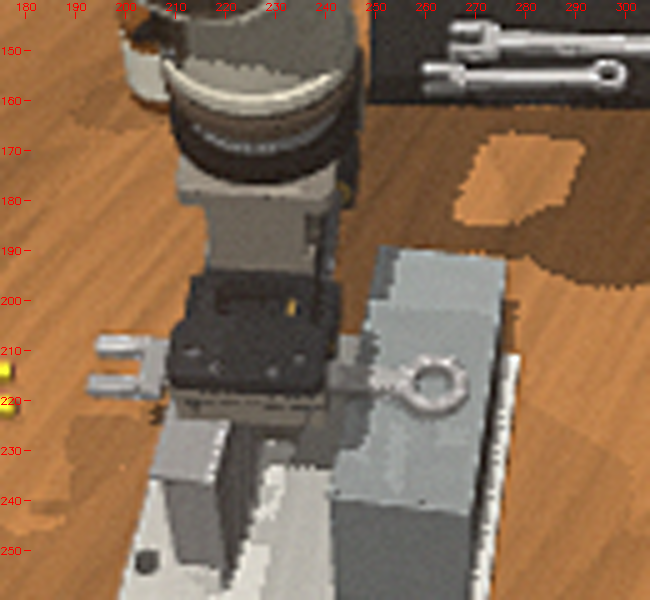

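The fingers straddle the shank, with the near fingertip at about (228,226). There's no contact force. Closing.

```bash
python3 -m handwheel '0 0 0 0 0 0 160; 0 0 0 0 0 0 200; 0 0 0 0 0 0 230; 0 0 0 0 0 0 255; 0 0 0 0 0 0 255' 25
python3 -m handwheel '0 0 0 0 0 0 255; 0 0 0 0 0 0 255; 0 0 -0.003 0 0 0 255; 0 0 -0.008 0 0 0 255; 0 0 -0.015 0 0 0 255' 35
python3 - <<'E'
from h import *
go([521,204.5,200],-66.3)
E
```

```text
time: 3.15
ee_pos: [521.1, 205.7, 102.8]
eef_rot: [0.837, -0.547, -0.0, -0.0]
ft_force: [0.3, 0.4, 1.2]
width: 13.5
time: 3.65
ee_pos: [520.7, 205.2, 117.5]
eef_rot: [0.837, -0.547, -0.0, 0.0]
ft_force: [0.2, -0.7, -2.0]
width: 13.3
t 3.65 pos [520.7 205.2 117.5] tool yaw -66.26 w 13.3 F [ 0.2 -0.7 -2. ] 
 shift m [ 0.0008  0.0001 -0.0825] turn/8deg [0.0087 0.0004 0.0055]
```

```bash
python3 -m handwheel '0 0 -0.02 0 0 0 255; 0 0 -0.045 0 0 0 255; 0 0 -0.065 0 0 0 255; 0 0 -0.07 0 0 0 255; 0 0 -0.07 0 0 0 255' 35
python3 - <<'E'
from h import *
go([583,-244,187],-63.2)
s=vision.camera("side");t=vision.camera("top")
crop(s,155,110,150,120,5,"s3.png");crop(t,170,140,110,110,5,"t3.png")
E
```

```text
time: 4.15
ee_pos: [521.7, 205.4, 188.5]
eef_rot: [0.837, -0.547, 0.001, -0.001]
ft_force: [0.9, 0.6, -2.0]
width: 13.6
t 4.15 pos [521.7 205.4 188.5] tool yaw -66.26 w 13.6 F [ 0.9  0.6 -2. ] 
 shift m [0.4361 0.1248 0.0016] turn/8deg [-0.0136 -0.0048 -0.3822]
```

View pics/s3.png

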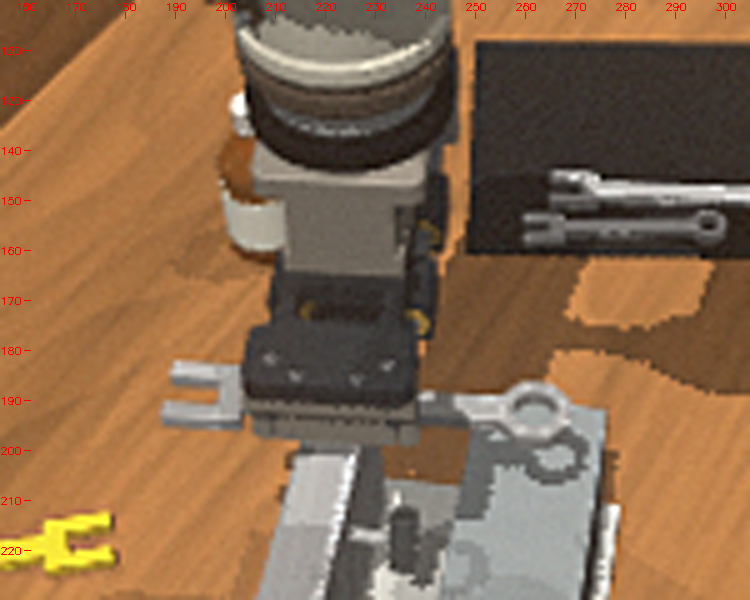

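The spanner is held level, jaw at about (185,393/…) to image left and ring at (262,190). The T-head is now visible at about (235,215). Carrying over.

```bash
python3 -m handwheel '0.01 0.003 0 0 0 0 255; 0.03 0.009 0 0 0 -0.05 255; 0.06 0.017 0 0 0 -0.1 255; 0.095 0.027 0 0 0 -0.15 255; 0.13 0.037 0 0 0 -0.2 255' 35
python3 -m handwheel '0.035 0.01 0 0 0 0 255; 0.07 0.02 0 0 0 -0.05 255; 0.105 0.03 0 0 0 -0.1 255; 0.14 0.04 0 0 0 -0.15 255; 0.175 0.05 0 0 0 -0.18 255' 35
python3 -m handwheel '0.035 0.01 0 0 0 0 255; 0.07 0.02 0 0 0 0 255; 0.1 0.029 0 0 0 0 255; 0.12 0.034 0 0 0 0 255; 0.13 0.037 0 0 0 0 255' 35
python3 - <<'E'
from h import *
go([583,-244,60],-63.2)
s=vision.camera("side");t=vision.camera("top")
crop(s,220,30,150,130,5,"s4.png");crop(t,280,100,150,140,5,"t4.png")
crop(s,185,140,110,120,5,"s4b.png");crop(t,180,150,100,100,6,"t4b.png")
E
```

```text
time: 4.75
ee_pos: [538.9, 69.7, 186.4]
eef_rot: [0.845, -0.534, -0.001, 0.001]
ft_force: [-0.6, -0.3, -2.0]
width: 13.5
time: 5.25
ee_pos: [568.5, -110.1, 186.4]
eef_rot: [0.852, -0.524, -0.001, 0.0]
ft_force: [0.8, 0.6, -0.4]
width: 13.3
time: 5.75
ee_pos: [593.9, -243.1, 186.2]
eef_rot: [0.851, -0.525, -0.001, 0.0]
ft_force: [0.4, 0.7, -1.4]
width: 13.3
t 5.75 pos [ 593.9 -243.1  186.2] tool yaw -63.35 w 13.3 F [ 0.4  0.7 -1.4] 
 shift m [-0.0039  0.01    0.1262] turn/8deg [ 0.01    0.01   -0.0183]
```

View pics/s4.png

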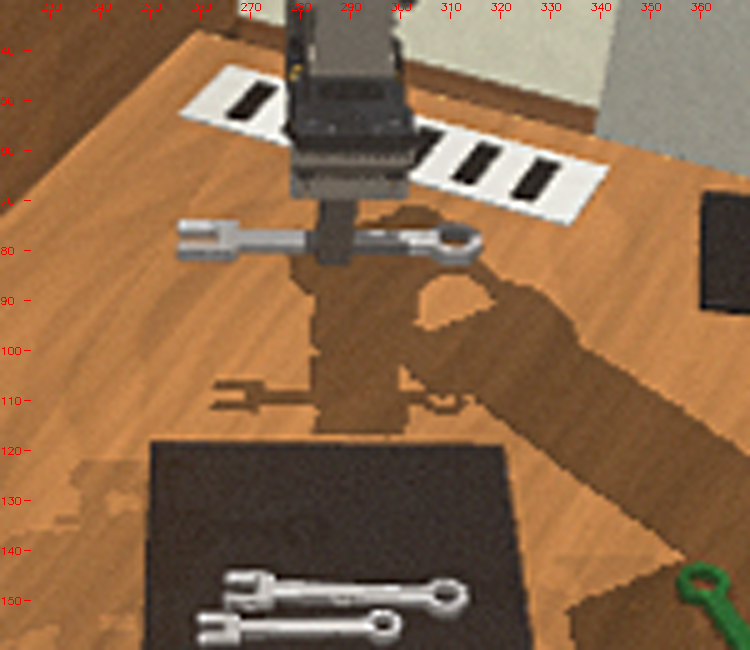

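View pics/t4.png

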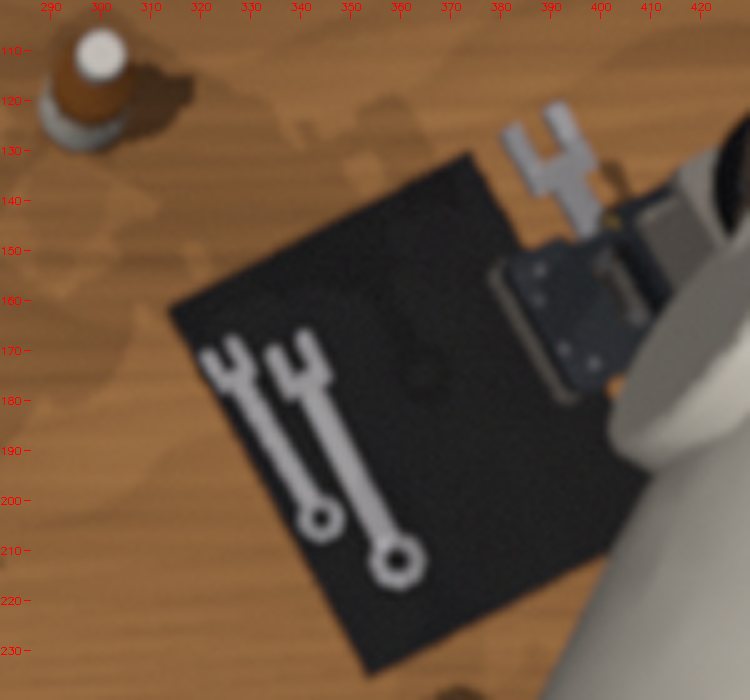

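View pics/s4b.png

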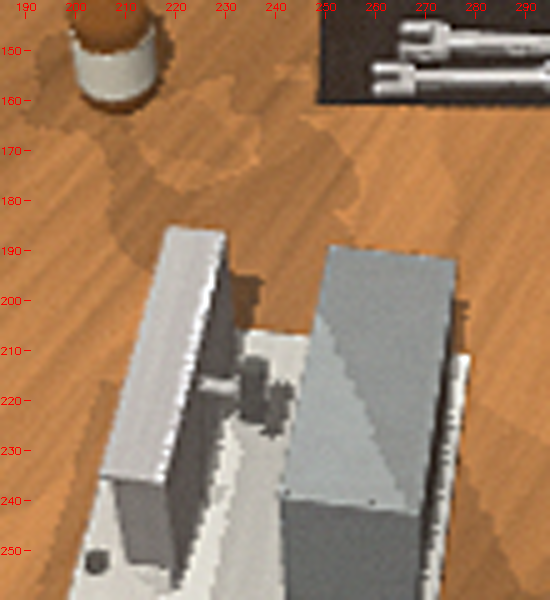

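View pics/t4b.png

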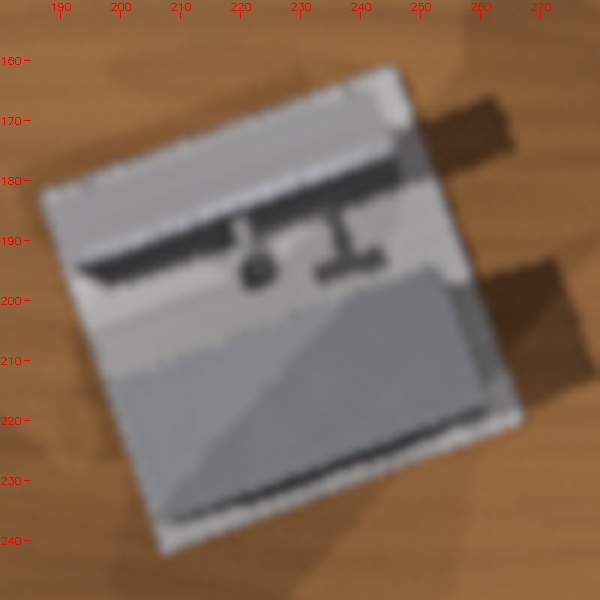

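Run:
```python
from h import *
M=plane("side",[[250,118],[321,119],[326.5,161],[248.3,160.5]],4); print(M.mean(0),M)
print("top",plane("top",[[314,162],[374,130.5],[415,202.5],[354,235]],4))
print("bolt",tri([[222.8,195]],[[235.5,216.5]]))
go([583,-244,60],-63.2)
```

```text
[ 561.9523 -200.3226    4.    ] [[ 713.9536 -235.1376    4.    ]
 [ 499.7122 -343.4354    4.    ]
 [ 411.6075 -166.2944    4.    ]
 [ 622.5358  -56.4228    4.    ]]
top [[ 622.2044  -63.7781    4.    ]
 [ 712.3917 -238.1947    4.    ]
 [ 503.5232 -343.1733    4.    ]
 [ 413.8858 -169.6317    4.    ]]
bolt [[521.3484 190.3529  81.3326]]
t 5.85 pos [ 594.1 -241.9  186.5] tool yaw -63.32 w 13.5 F [-0.8  0.5 -1.4] 
 shift m [-0.003   0.0107  0.1265] turn/8deg [ 0.0072  0.0092 -0.0144]
```

```bash
python3 -m handwheel '-0.001 0.004 0.03 0 0 0 255; -0.002 0.008 0.06 0 0 0 255; -0.003 0.01 0.1 0 0 0 255; -0.003 0.01 0.135 0 0 0 255; -0.003 0.01 0.15 0 0 0 255' 35
python3 -m handwheel '0 0 0.005 0 0 0 255; 0 0 0.01 0 0 0 255; 0 0 0.014 0 0 0 255; 0 0 0.017 0 0 0 255; 0 0 0.018 0 0 0 255' 35
python3 -m handwheel '0 0 0 0 0 0 255; 0 0 0 0 0 0 255'
python3 - <<'E'
from h import *
go([583,-244,6],-63.2)
s=vision.camera("side")
crop(s,220,80,130,100,6,"s5.png")
E
```

```text
time: 6.35
ee_pos: [581.7, -239.5, 33.3]
eef_rot: [0.852, -0.524, -0.004, -0.0]
ft_force: [-0.8, -0.6, -1.8]
width: 13.6
time: 6.85
ee_pos: [585.0, -242.9, 20.3]
eef_rot: [0.852, -0.524, 0.001, 0.0]
ft_force: [0.1, 0.1, -1.1]
width: 13.5
time: 7.05
ee_pos: [584.8, -242.8, 20.0]
eef_rot: [0.852, -0.524, 0.0, 0.0]
ft_force: [1.0, -0.1, -1.2]
width: 13.5
t 7.05 pos [ 584.8 -242.8   20. ] tool yaw -63.22 w 13.5 F [ 1.  -0.1 -1.2] 
 shift m [0.0003 0.0022 0.014 ] turn/8deg [-0.0023 -0.004  -0.0023]
```

View pics/s5.png

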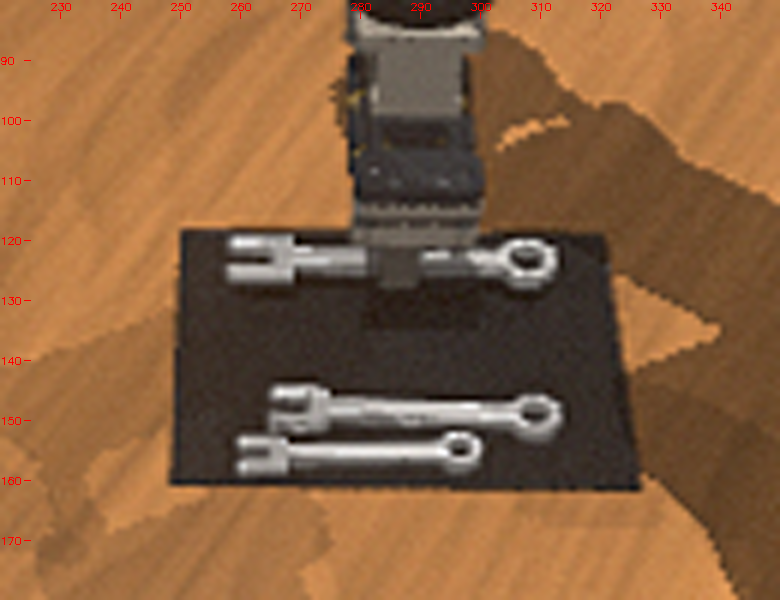

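The spanner (jaw at (262,123), ring at (308,123)) is over the free half and parallel to the others, with its jaw the same way. I'll lower it slowly, watching the force.

```bash
python3 -m handwheel '0 0 0.003 0 0 0 255; 0 0 0.006 0 0 0 255; 0 0 0.009 0 0 0 255; 0 0 0.0115 0 0 0 255; 0 0 0.0125 0 0 0 255' 35
python3 -m handwheel '0 0 0.0005 0 0 0 255; 0 0 0.001 0 0 0 255; 0 0 0.0015 0 0 0 255; 0 0 0.0015 0 0 0 255'
```

```text
time: 7.6
ee_pos: [584.2, -242.4, 6.5]
eef_rot: [0.852, -0.524, -0.0, -0.0]
ft_force: [0.0, -0.2, -2.3]
width: 13.2
time: 8.0
ee_pos: [584.6, -242.6, 5.7]
eef_rot: [0.852, -0.524, 0.0, -0.0]
ft_force: [-0.5, -0.0, -1.5]
width: 13.5
```

```bash
python3 -m handwheel '0 0 0.0005 0 0 0 255; 0 0 0.001 0 0 0 255; 0 0 0.001 0 0 0 255'
python3 -m handwheel '0 0 0 0 0 0 205; 0 0 0 0 0 0 190; 0 0 0 0 0 0 170; 0 0 0 0 0 0 150; 0 0 0 0 0 0 150'
python3 -m handwheel '0 0 0 0 0 0 150; 0 0 -0.01 0 0 0 150; 0 0 -0.03 0 0 0 150; 0 0 -0.06 0 0 0 150; 0 0 -0.1 0 0 0 150'
python3 - <<'E'
from h import *
go([521.5,190.3,190],-70.5)
s=vision.camera("side");t=vision.camera("top")
crop(s,220,80,130,100,6,"s6.png");crop(t,280,100,150,140,5,"t6.png")
E
```

```text
time: 8.3
ee_pos: [584.5, -242.6, 4.6]
eef_rot: [0.852, -0.524, -0.0, 0.0]
ft_force: [0.0, -0.2, -1.1]
width: 13.3
time: 8.8
ee_pos: [584.6, -242.6, 4.7]
eef_rot: [0.852, -0.524, 0.0, 0.0]
ft_force: [-1.3, 1.1, -0.2]
width: 37.5
time: 9.3
ee_pos: [583.3, -241.8, 104.6]
eef_rot: [0.852, -0.524, -0.002, -0.0]
ft_force: [0.8, -0.7, 1.2]
width: 37.9
t 9.3 pos [ 583.3 -241.8  104.6] tool yaw -63.22 w 37.9 F [ 0.8 -0.7  1.2] 
 shift m [-0.4139 -0.1393 -0.0845] turn/8deg [0.0134 0.0205 0.9097]
```

View pics/s6.png

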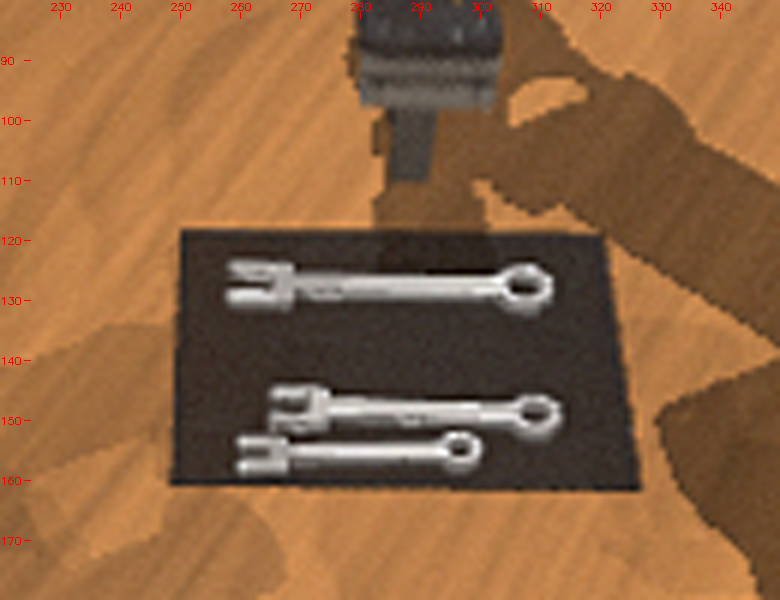

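The spanner lies flat on the mat, ring at (308,127) and jaw tips at (258,128). It is parallel to the others and untouched. Quick numeric check, then the unit axis for the bolt.

Run:
```python
from h import *
P=plane("side",[[308,127],[258.5,127.5]],12);d=P[1]-P[0];print(P,np.linalg.norm(d),np.degrees(np.arctan2(d[1],d[0])))
o=P[0]+70*d/np.linalg.norm(d); v=o[:2]-[562.5,-202]; a=np.radians(26.8);print("in mat",v@[np.cos(a),np.sin(a)],v@[-np.sin(a),np.cos(a)])
# unit axis: edges from the earlier clean views (z 105)
f=lambda c,uv,z:(lambda Q:(Q,np.degrees(np.arctan2(*(Q[0]-Q[1])[1::-1])),np.linalg.norm(Q[0]-Q[1])))(plane(c,uv,z))
print("flange outer top",f("top",[[187.5,182.5],[245,161.5]],105))
print("flange inner edge side",f("side",[[217.5,236],[229.5,186.5]],105))
print("housing inner edge side",f("side",[[242,239],[251,189]],105))
```

```text
[[ 519.6112 -275.789    12.    ]
 [ 661.5948 -197.2981   12.    ]] 162.2349107959118 28.934521060796357
in mat -1.6003266613582883 -43.918174823587584
flange outer top (array([[552.2366, 279.7598, 105.    ],
       [605.8186, 130.4432, 105.    ]]), np.float64(109.7404160627846), np.float64(158.63943737521896))
flange inner edge side (array([[520.7247, 270.7111, 105.    ],
       [571.5512, 131.4891, 105.    ]]), np.float64(110.05588048767135), np.float64(148.2096538617021))
housing inner edge side (array([[467.9678, 251.7089, 105.    ],
       [520.0062, 113.3603, 105.    ]]), np.float64(110.61324976899115), np.float64(147.81174576723083))
```

```bash
python3 -m handwheel '-0.01 -0.003 -0.045 0 0 0.1 115; -0.05 -0.017 -0.07 0 0 0.3 115; -0.095 -0.032 -0.085 0 0 0.5 115; -0.14 -0.047 -0.085 0 0 0.7 115; -0.185 -0.062 -0.085 0 0 0.85 115'
python3 - <<'E'
from h import *
go([521.5,190.5,190],-70)
E
```

```text
time: 9.9
ee_pos: [556.4, -48.0, 190.6]
eef_rot: [0.819, -0.574, 0.001, -0.0]
ft_force: [-0.1, -0.2, 0.2]
width: 50.5
t 9.9 pos [556.4 -48.  190.6] tool yaw -70.11 w 50.5 F [-0.1 -0.2  0.2] 
 shift m [-0.2361 -0.0484  0.0004] turn/8deg [-0.0109 -0.0069 -0.0131]
```

```bash
python3 -m handwheel '-0.048 -0.01 0 0 0 0 115; -0.096 -0.02 0 0 0 0 115; -0.144 -0.029 0 0 0 0 115; -0.192 -0.039 0 0 0 0 115; -0.236 -0.048 0 0 0 0 115'
python3 -m handwheel '0 0 0 0 0 0 115; 0 0 0 0 0 0 115'
python3 - <<'E'
from h import *
go([521.5,190.5,120],-70)
E
```

```text
time: 10.4
ee_pos: [520.2, 190.8, 189.8]
eef_rot: [0.819, -0.574, 0.0, -0.0]
ft_force: [0.7, -0.4, 0.4]
width: 50.4
time: 10.6
ee_pos: [520.7, 189.2, 189.5]
eef_rot: [0.82, -0.573, 0.0, 0.0]
ft_force: [-0.0, 0.6, -0.8]
width: 50.2
t 10.6 pos [520.7 189.2 189.5] tool yaw -69.89 w 50.2 F [-0.   0.6 -0.8] 
 shift m [-0.001  -0.0013  0.0695] turn/8deg [ 0.002  -0.0037  0.0131]
```

```bash
python3 -m handwheel '-0.001 -0.001 0.03 0 0 0 115; -0.001 -0.001 0.06 0 0 0 115; -0.001 -0.001 0.082 0 0 0 115; -0.001 -0.001 0.087 0 0 0 115; -0.001 -0.001 0.087 0 0 0 115'
python3 - <<'E'
from h import *
go([521.5,190.5,61],-70)
s=vision.camera("side")
crop(s,185,140,110,120,5,"s7.png")
E
```

```text
time: 11.1
ee_pos: [521.5, 188.6, 102.1]
eef_rot: [0.819, -0.574, -0.001, 0.001]
ft_force: [-0.9, 0.9, -0.8]
width: 50.8
t 11.1 pos [521.5 188.6 102.1] tool yaw -70.12 w 50.8 F [-0.9  0.9 -0.8] 
 shift m [-0.0018 -0.0007  0.0411] turn/8deg [ 0.0112  0.0009 -0.0152]
```

View pics/s7.png

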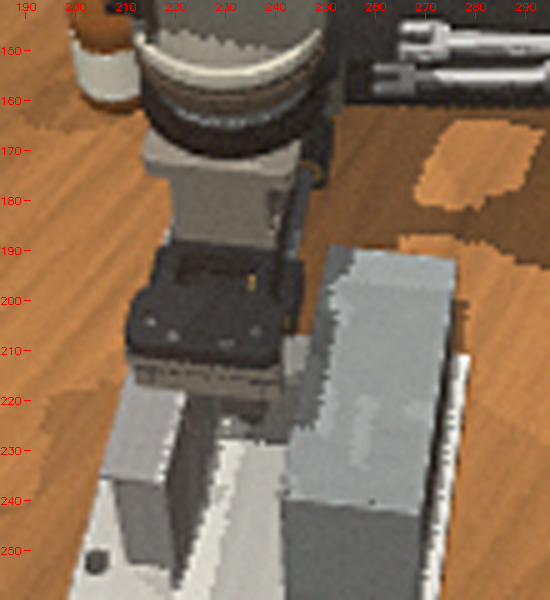

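The near fingertip, at about (234,222), is inside the gap with room on both sides. Descending on in two stages.

```bash
python3 -m handwheel '-0.001 0 0.005 0 0 0 115; -0.0015 0 0.011 0 0 0 115; -0.0015 0 0.016 0 0 0 115; -0.0015 0 0.02 0 0 0 115; -0.0015 0 0.02 0 0 0 115'
python3 -m handwheel '0 0 0.005 0 0 0 115; 0 0 0.011 0 0 0 115; 0 0 0.017 0 0 0 115; 0 0 0.02 0 0 0 115; 0 0 0.02 0 0 0 115'
python3 - <<'E'
from h import *
go([521.5,190.5,61],-70)
E
```

```text
time: 11.65
ee_pos: [520.5, 191.3, 81.8]
eef_rot: [0.819, -0.574, -0.001, 0.0]
ft_force: [-0.5, 0.3, -0.5]
width: 50.3
time: 12.15
ee_pos: [520.5, 191.3, 61.8]
eef_rot: [0.819, -0.574, -0.001, 0.001]
ft_force: [-0.6, 0.6, -0.3]
width: 50.7
t 12.15 pos [520.5 191.3  61.8] tool yaw -70.02 w 50.7 F [-0.6  0.6 -0.3] 
 shift m [ 0.0011 -0.0007  0.0008] turn/8deg [ 0.0102  0.002  -0.0023]
```

Free descent with no forces. Closing.

```bash
python3 -m handwheel '0 0 0 0 0 0 150; 0 0 0 0 0 0 175; 0 0 0 0 0 0 195; 0 0 0 0 0 0 215; 0 0 0 0 0 0 230' 20
python3 -m handwheel '0 0 0 0 0 0 255; 0 0 0 0 0 0 255; 0 0 0 0 0 0 255; 0 0 0 0 0 0 255; 0 0 0 0 0 0 255' 30
python3 - <<'E'
from h import *
go([521.5,190.5,61],-70);print(ctrl.get_state()['wrist_torque'])
E
```

```text
time: 12.65
ee_pos: [521.1, 191.5, 62.7]
eef_rot: [0.819, -0.574, -0.0, -0.0]
ft_force: [0.8, 0.4, -0.3]
width: 12.7
time: 13.15
ee_pos: [521.1, 191.5, 62.7]
eef_rot: [0.819, -0.574, -0.0, -0.0]
ft_force: [-0.4, 1.3, 0.7]
width: 12.1
t 13.15 pos [521.1 191.5  62.7] tool yaw -70.02 w 12.1 F [-0.4  1.3  0.7] 
 shift m [ 0.0011 -0.      0.0017] turn/8deg [-0.0007  0.0015 -0.0027]
[ 0.2445  0.065  -0.0318]
```

Width 12.1 mm matches the 12 mm head being square between the pads. I'll hold a bit longer and take one last look.

```bash
python3 -m handwheel '0 0 0 0 0 0 255; 0 0 0 0 0 0 255; 0 0 0 0 0 0 255; 0 0 0 0 0 0 255; 0 0 0 0 0 0 255' 35
python3 -m handwheel '0 0 0 0 0 0 255; 0 0 0 0 0 0 255; 0 0 0 0 0 0 255; 0 0 0 0 0 0 255; 0 0 0 0 0 0 255' 35
python3 - <<'E'
from h import *
s=vision.camera("side")
crop(s,185,90,150,140,5,"s8.png"); print(ctrl.get_state()['wrist_torque'])
E
```

```text
time: 13.65
ee_pos: [521.1, 191.5, 62.6]
eef_rot: [0.819, -0.574, -0.0, -0.0]
ft_force: [-0.4, 1.8, 0.6]
width: 11.5
time: 14.15
ee_pos: [521.1, 191.5, 62.7]
eef_rot: [0.819, -0.574, -0.0, -0.0]
ft_force: [-1.0, 1.7, 1.8]
width: 11.9
[ 0.4835  0.1899 -0.0156]
```

View pics/s8.png

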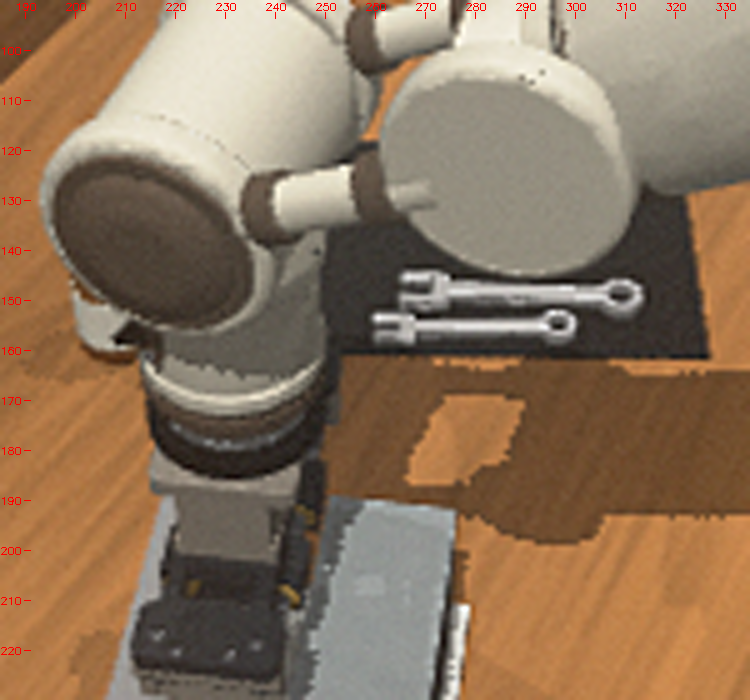

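The gripper is in the gap, holding the head. The bottle is at (205,155) and the two mat spanners are at (310,295→y148) and (285,326→y155), all unmoved. Handing in.

Run:
```python
from h import *
t=vision.camera("top");crop(t,280,100,150,140,4,"t9.png")
s=ctrl.get_state();print(s['time'],s['width'],s['ft_force'])
ctrl.close_job()
```

```text
14.25 11.478295025761904 [-0.8115  2.632   3.0118]
the job is handed in; nothing more can be done
```

View pics/t9.png

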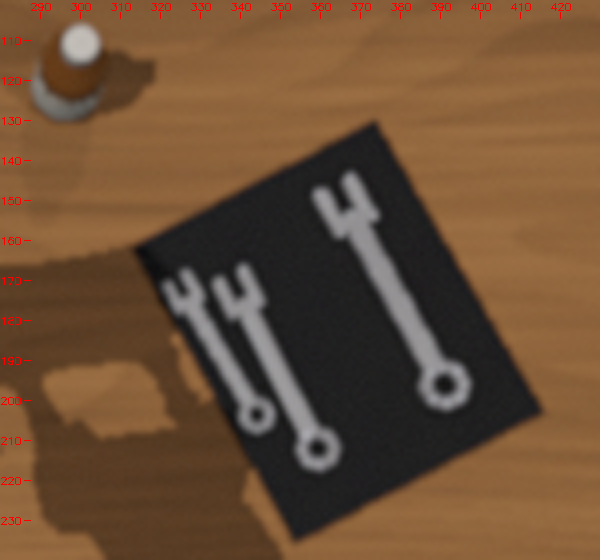

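I laid the big spanner on the mat and let go of it. I then gripped the T-head with 35 N on its two broad faces and handed the job in at about 14.3 s, still gripping. No verdict was reported.

- **Spanner:** After release I measured it at about x -2 mm, y -44 mm on the mat. It was about 2° off parallel, with its jaw the same way as the others. The last top picture, viewed after handing in, shows it still there (ring at (391,196), jaw at (363,149)).
- **Lowering:** I released it an estimated 2–3 mm above the mat, because the fingertips would have touched the mat first.
- **Other things:** The two other spanners and the bottle are at the same pixels as at the start.
- **T-head:** The opening settled between 11.5 and 12.1 mm against the 12 mm head, which fits a head squared upright. The head is hidden inside the gripper, so I inferred the bolt's angle from the opening and did not see it.
- **Forces:** The wrist force rose slightly while I held the grip, with y going from 1.3 to 2.6 N and z from 0.7 to 3.0 N. That is small against the grip.
- **Disagreements:** The two camera views put the mat's centre about 3.5 mm apart. The top view read the mat about 2% short. Both are well inside the tolerances.

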